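# Show the faulty module and its spare

## Task

The board in the tilting circuit-board holder was left tipped up with its components facing away: press down on the near bar of its swinging frame until the frame lies level on its stops. Then show the customer the job: point the fingertips down at the middle of the black labelled module fitted on that board, about a finger's width above it, and keep still there for two seconds; then point in the same way at the loose spare module of the same kind lying among the small parts in front of the holder, and finish still pointing at it. Touch nothing but the frame, least of all the board or the modules, press it gently, and pick up or shift nothing.

Things in the scene. Friction and masses are not known exactly. Their poses are not given: they have to be found in the camera images.
- holder: circuit-board holder fixed to the desk: two aluminium feet (140 x 24 mm, 98 mm left and right of the middle), each with an upright 113 mm high, and a swinging frame between them; 240 mm wide over the black side knobs. Origin on the desk under its middle; own x to the far side, own y along the pivot to the left, z up. The pivot line is 100 mm above the desk. May stand turned by 0.25 rad.
- frame (a joint): tilt of the swinging frame (aluminium, 148 x 158 mm, 12 mm thick, centred on the pivot), rad. 0 = level, component side up, on two stop pins (hard stop); positive = near bar raised, components turned to the far side. Starts at 0.55 to 0.95. The pivot is stiff: the frame stays where it is left; about 2 N down on the near bar moves it.
- near_bar (a point): the place to press: middle of the upper face of the frame's near bar, 20 mm wide, 158 mm long, 12 mm thick. It moves with the frame: 70 mm from the pivot line on the robot's side and 6 mm above the frame's mid-plane, so 106 mm above the desk when level. Axes: the frame's (x across the bar toward the pivot, y along the bar, z out of the upper face).
- circuit_board: the board clamped in the frame, 106 x 138 x 2 mm, with capacitors, a finned heat sink, screw terminals and other parts up to 16 mm high on its upper face. Its near edge lies 53 mm from the pivot line, 5 mm behind the near bar's inner edge. Must not be touched. Origin at the centre of its underside, within 1 mm of the pivot line; axes as the frame's.
- fitted_module_top (a point): centre of the upper face of the fitted module: a flat black box with a pale label, 28 x 36 mm and 12 mm high, the largest black block on the board; it sits 12 mm to the near side and 20 mm to the left of the board's middle. With the frame level this point lies 115 mm above the desk. Axes as the frame's (z out of the upper face).
- spare_module_top (a point): centre of the upper face of the loose spare module: the same flat black box with a pale label, 28 x 36 mm, 12 mm high, lying flat on the desk in front of the holder (on the robot's side) among other small parts, which change places. This point is 12 mm above the desk. z up.
- charger: small white plug charger, 29 x 41 x 26 mm, standing on the desk. Bystander: leave it where it is. Origin at the centre of its underside, z up.
- connector_box: small clear flat box with connectors in it, 50 x 70 x 22 mm. Bystander: leave it where it is. Origin at the centre of its underside, z up.
- bare_board: small loose bare circuit board, 30 x 62 x 4 mm. Bystander: leave it where it is. Origin at the centre of its underside, z up.
- loupe: black eye loupe standing on its rim, 38 mm across, 32 mm high. Bystander: leave it where it is. Origin at the centre of its underside, z up.
- solder_spool: reel of solder wire standing on its flange, 49 mm across, 28 mm high. Bystander: leave it where it is. Origin at the centre of its underside, z up.
- screwdriver: thin precision screwdriver, 141 mm long, 12 mm thick. Bystander: leave it where it is. Origin at the centre of its underside, z up.
- phone: phone lying flat, 72 x 148 x 8 mm. Bystander: leave it where it is. Origin at the centre of its underside, z up.
- pliers: side cutters, 53 x 109 x 14 mm. Bystander: leave it where it is. Origin at the centre of its underside, z up.

How it is judged:
On the way, in this order (a step that is already met when the one before it is completed fails the run):
1. the frame has been pressed level (value of joint frame below 0.06 rad), for 0.2 s.
2. pointing at the module fitted on the level board, without contact, for about two seconds (value of joint frame below 0.06 rad and horizontal distance between the grasp point and fitted_module_top below 0.016 m and z of the grasp point in the frame of fitted_module_top between 0.0195 and 0.062 m and contact force between the arm and anything else below 0.3 N), for 1.6 s.
3. pointing at the loose spare module, without contact, for about two seconds (value of joint frame below 0.06 rad and horizontal distance between the grasp point and spare_module_top below 0.016 m and z of the grasp point in the frame of spare_module_top between 0.0195 and 0.062 m and contact force between the arm and anything else below 0.3 N), for 1.6 s.
At the end, for the whole second after the job is handed in: The frame is level on its stops (tilt under 0.06 rad); the fingers still point at the spare: within 16 mm of its middle seen from above, tips about 1 to 43 mm over its top, touching nothing; the spare lies within 6 mm and every bystander within 15 mm of its start (value of joint frame below 0.06 rad and horizontal distance between the grasp point and spare_module_top below 0.016 m and z of the grasp point in the frame of spare_module_top between 0.0195 and 0.062 m and linear speed of spare_module below 0.01 m/s and distance of each of charger, connector_box, bare_board, loupe, solder_spool, screwdriver, phone, pliers from where it was at the start of the episode below 0.015 m and distance of spare_module_top from where it was at the start of the episode below 0.006 m).
It fails at once if the circuit board or the module fitted on it is touched (contact force between the arm and circuit_board above 0.5 N).
It fails at once if the loose spare module is touched, shifted or lifted (contact force between the arm and spare_module above 0.3 N or distance of spare_module_top from where it was at the start of the episode above 0.006 m).
It fails at once if the frame is pressed or squeezed hard (over 40 N) (contact force between the arm and frame above 40 N).
It fails at once if something other than the frame is touched (desk, holder's feet or uprights, equipment) (contact force between the arm and anything else above 1 N and contact force between the arm and frame below 0.2 N).
It fails at once if a bystander is touched or shifted (contact force between the arm and charger above 0.5 N or contact force between the arm and connector_box above 0.5 N or contact force between the arm and bare_board above 0.5 N or contact force between the arm and loupe above 0.5 N or contact force between the arm and solder_spool above 0.5 N or contact force between the arm and screwdriver above 0.5 N or contact force between the arm and phone above 0.5 N or contact force between the arm and pliers above 0.5 N or distance of any of charger, connector_box, bare_board, loupe, solder_spool, screwdriver, phone, pliers from where it was at the start of the episode above 0.015 m).
It also fails if it takes over 51 s, if anything falls off the work surface, if the arm or the gripper's body presses on something with over 40 N, if the wrist force passes 120 N, or if a joint passes its speed limit or range.

## Robot

A 6-joint arm with a two-finger parallel gripper is mounted at the origin on a cart in front of the work surface, level with it; the furniture and walls round the work are solid. World frame = base frame: x ahead of the robot, y to its left, z up, the work surface at z = 0. Lengths are in m, angles in rad, forces in N, time in s.
With the tool pointing down it reaches from about 0.15 to 0.775 m from the base axis. Payload 6.1 kg.
Tool frame: the origin (TCP) lies on the centre line of the jaws, within the pads' length; the fingertips stand manip.nose_length ahead of it and the grasp point (between the pads) lies 11 mm behind it (manip.nose_length is the distance from the TCP to the fingertips, in m); z points along the fingers, y is the line along which they close (so a half turn about z gives the same grasp; the last joint's range is limited). The gripper opens to 85 mm and grips with 20 to 120 N. Pads are 22 mm wide; open, the fingers measure 114 mm over their backs; the gripper's body (76 mm by 85 mm) begins 54 mm behind the grasp point. The pads swing forward as they close: fully open they stand 13 mm farther back than shut.
Start: joints at [1.189, 0.126, -0.04, 1.405, 0, 1.571], TCP at [0.196, 0.487, 0.212] pointing down, gripper open.
Joint ranges: [-2.72, 2.72], [-0.95, 1.95], [-1.27, 1.35], [-1.78, 2.02], [-1.46, 1.47], [-3.14, 3.14]. Speed limits (rad/s): [2.39, 2.39, 3.01, 3.14, 3.14, 3.14].

## Interface

Orientations are given as a unit quaternion [w, x, y, z].
In Python, from rig import manip gives the robot as it stands.
- The arm moves only by the tool arm_command, never from a script. Its argument "commands" is a list that holds one entry, the list of rows, each a list of 5 numbers: the shift along the tool's x, y, z in mm, then the turn about the tool's z in degrees, then the opening in per cent of the stroke, from 0 (shut) to 100 (fully open). A call has 1 to 12 rows; each row shifts and turns the commanded pose from where the row before left it, along the tool's axes as they then stand; what a row does not reach is not made up. A row lasts 1/8 s, in which the tool goes at most 62.5 mm and 10.7 degrees, less where a joint would pass 70% of its speed; a pose out of reach is approached as far as the arm can. A call with a gripper value outside its range is refused whole. The fingers move at their own pace and stop on an object; the grip force is fixed at half the most. Time passes only in rows, so rows that do not move let the fingers close. It gives the time, the measured TCP pose, the force, the opening and the grip force at its end, in the units of the state.
- manip.observe(): the state, without advancing time (a new reading comes with each control period).
- manip.grab_frame(name): name is "scene" or "top"; returns a dict with "image" (480x640x3 uint8, blue, green, red), "K" (3x3 intrinsics, pixels), "R" (3x3) and "t" (3): a world point X has camera coordinates R X + t. Camera axes: x right, y down, z forward; pixel columns grow to the right and rows downward; lengths in m; the calibration is good to about 2 mm. A picture is of the moment at which its call begins. There is no depth.
- manip.sign_off(): hands the job in; it is judged then, once.
The state is a dict: "time": time; "joint_positions": joint angles; "joint_vel": joint speeds; "effort": joint torques, N m; "tool_pos": TCP position; "eef_rot": TCP orientation; "contact_force": force on the tool from outside, world axes, zero at the start; "wrist_torque": the same for the moment, N m; "finger_gap": finger opening in m; "grasp_force": force on a finger pad.
Only numpy, scipy, OpenCV 4.12 (cv2) and the standard library are available. Lean on these libraries where they do the work, as an engineer would, in place of code of your own. Each camera call takes 0.05 s, during which the arm holds its last target. There are 200 camera calls.

## Working session

There is one attempt and no reset: what is moved stays moved. The work goes in short steps, Python scripts to look and compute and a tool call to move; the robot and the scene stay as the last step left them, time stands still between calls to the robot, and variables do not carry over. Pictures are saved under pics/ and viewed, at most 10 in all, crops included, and the job is handed in when it is done.

Besides the shell and the picture viewer there is one more tool, called by a JSON object that holds its "name" and its "arguments". arm_command: Moves the arm, as the interface text tells. Its arguments: {"type":"object","properties":{"commands":{"type":"array"}},"required":["commands"]}

```bash
mkdir -p pics; python3 - <<'E'
from rig import manip
import cv2
s=manip.observe();print(s['time'],s['tool_pos'],s['eef_rot'],s['finger_gap'],manip.nose_length)
for n in("scene","top"):
    f=manip.grab_frame(n);cv2.imwrite(f'pics/{n}0.png',f['image']);print(n,f['K'].tolist(),f['R'].tolist(),f['t'].tolist())
E
```

```text
0.0 [0.1954417  0.48681875 0.21155216] [-1.70873698e-04  1.89756136e-01  9.81830954e-01 -7.47076291e-04] 0.08544753720128653 0.008
scene [[565.7524771761019, 0.0, 323.2950004758813], [0.0, 565.7524771761019, 233.81401972278633], [0.0, 0.0, 1.0]] [[0.643093584009333, -0.7655400939898307, -0.019468094412952705], [-0.37330338669002716, -0.29119448619906224, -0.880823678549243], [0.6686368399152012, 0.573719561895274, -0.4730440155069169]] [-0.6003665685471683, 0.14683804605919148, 0.8505227917530266]
top [[621.9685073784477, 0.0, 318.7712944624334], [0.0, 621.9685073784477, 228.1907288798398], [0.0, 0.0, 1.0]] [[-0.01862359608129125, -0.999813120232779, 0.005185198105732691], [-0.9896883739464681, 0.017697841122055864, -0.1421397512830754], [0.1420214214271811, -0.007778883596844098, -0.9898330186580916]] [-0.3772920278854767, 0.4842362771412048, 1.076687809081348]
```

View pics/scene0.png

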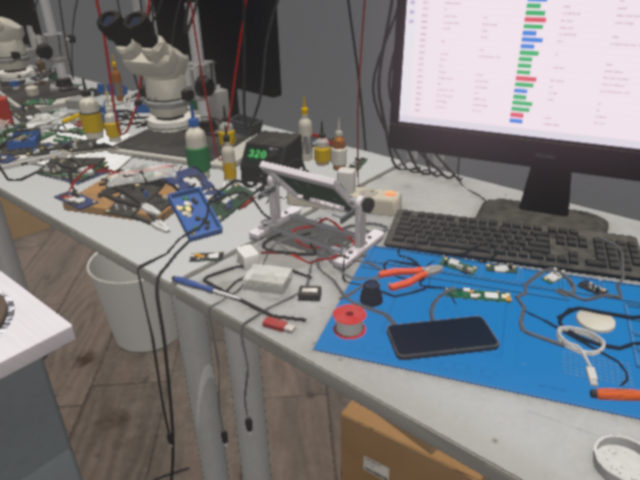

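View pics/top0.png

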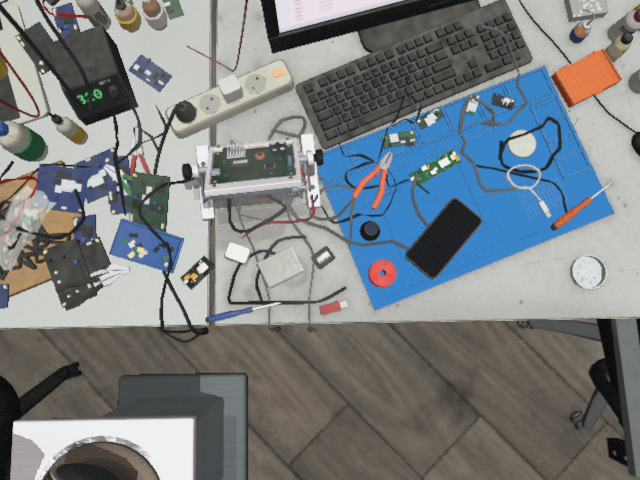

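The top view shows the holder at about (255,175), and the black labelled spare at (322,256) beside the clear box. The arm is out of view on the left. I'll enlarge the holder area.

```bash
python3 - <<'E'
import cv2
a=cv2.imread('pics/top0.png')[120:300,170:350];cv2.imwrite('pics/c1.png',cv2.resize(a,(600,600),interpolation=cv2.INTER_CUBIC)[:600])
a=cv2.imread('pics/scene0.png')[150:310,230:410];cv2.imwrite('pics/c2.png',cv2.resize(a,(675,600),interpolation=cv2.INTER_CUBIC))
E
```

```text
(no output)
```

View pics/c1.png

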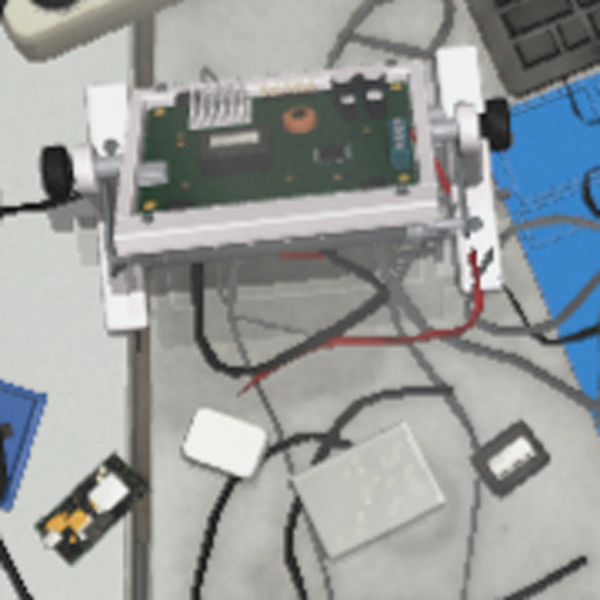

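View pics/c2.png

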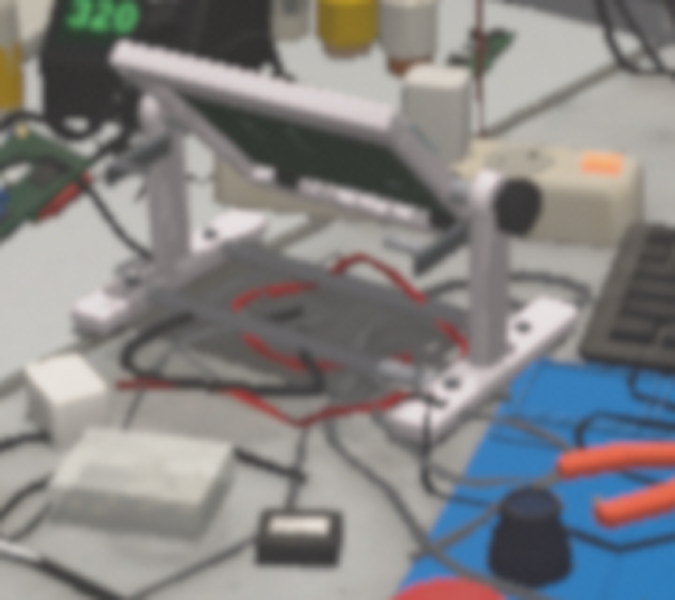

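```bash
python3 - <<'E'
import cv2,numpy as np
a=cv2.imread('pics/top0.png')[138:198,180:326]
b=cv2.imread('pics/scene0.png')[155:215,255:401]
i=lambda m:cv2.resize(m,None,fx=5,fy=5,interpolation=cv2.INTER_CUBIC)
cv2.imwrite('pics/c3.png',np.vstack([i(a),i(b)]))
E
```

```text
(no output)
```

View pics/c3.png

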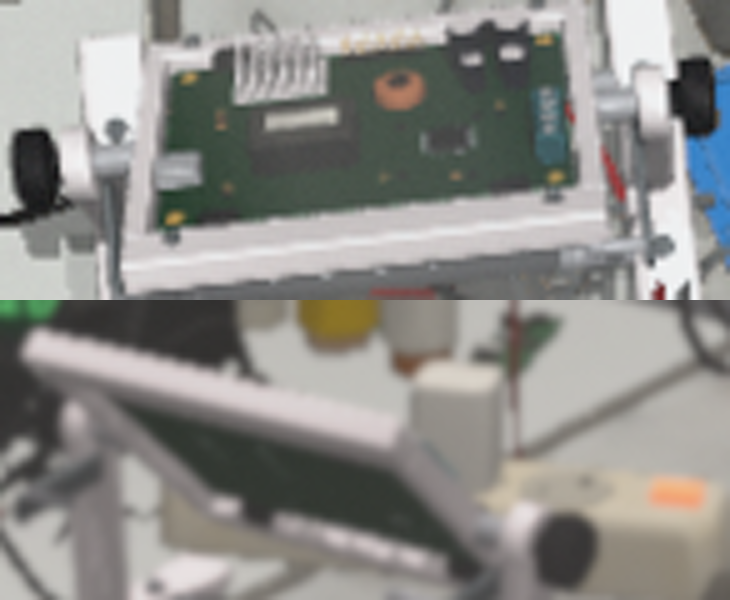

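The near bar's upper outer edge runs from (204.6,191.6) to (301.6,181.4) in the top view and from (262,161) to (336.6,180) in the scene view. The knob ends are at (182.4,172) and (323.2,157.2). Next I'll fit the holder pose and tilt, and locate the spare.

```bash
cat > h.py <<'E'
import numpy as np
from rig import manip
from scipy.optimize import least_squares
from scipy.spatial.transform import Rotation as Ro
F={n:manip.grab_frame(n) for n in("scene","top")}
def pj(n,X):
    f=F[n];c=f['R']@np.asarray(X)+f['t'];p=f['K']@c;return p[:2]/p[2]
def holder(p,q):return np.array([p[0],p[1],0])+Ro.from_euler('z',p[2]).apply(q)
def fr(p,tilt,q):  # frame coords -> world; positive tilt raises near (-x) bar
    return holder(p,np.array([0,0,.1])+Ro.from_euler('y',tilt).apply(q))
def tri(obs):
    return least_squares(lambda X:np.r_[tuple(pj(n,X)-uv for n,uv in obs)],[.4,-.3,0])
E
python3 - <<'E'
from h import *
def res(p):
    e=p[4];t=p[3]
    r=[pj('top',holder(p,[0,.12,.1]))-[182.4,172],pj('top',holder(p,[0,-.12,.1]))-[323.2,157.2],pj('scene',holder(p,[0,-.12,.1]))-[371,205]]
    for n,l,g in(('top',[204.6,191.6],[301.6,181.4]),('scene',[262,161],[336.6,180])):
        r+=[pj(n,fr(p,t,[-e,.079,.006]))-l,pj(n,fr(p,t,[-e,-.079,.006]))-g]
    return np.concatenate(r)
s=least_squares(res,[.45,-.3,0,.75,.078]);p=s.x;print(p.round(4),s.fun.round(1))
print('bar',fr(p,p[3],[-.07,0,.006]),fr(p,0,[-.07,0,.006]))
print('fit',fr(p,0,[-.012,.02,.015]))
def spr(X):return np.r_[pj('top',[X[0],X[1],.012])-[323.3,257.2],pj('scene',[X[0],X[1],.012])-[310,289.9]]
q=least_squares(spr,[.4,-.3]);print('spare',q.x,q.fun.round(1))
st=manip.observe();R=Ro.from_quat(np.roll(st['eef_rot'],-1)).as_matrix();print(R.round(3),st['tool_pos'])
np.save('p.npy',p)
E
```

```text
[ 0.5804 -0.2766  0.0975  0.7825  0.0762] [ 1.3  0.1  0.4 -0.9 -0.2  1.5 -0.3 -0.6  0.7 -1.5 -1.3  0.8 -2.  -0.1]
bar [ 0.53523834 -0.2810565   0.15360782] [ 0.51076671 -0.2834513   0.106     ]
fit [ 0.56654307 -0.25789748  0.115     ]
spare [ 0.42918497 -0.39435447] [ 0.5 -1.  -0.9  0.7]
[[-0.928  0.373 -0.   ]
 [ 0.373  0.928 -0.001]
 [ 0.    -0.001 -1.   ]] [0.19549984 0.48693544 0.21179973]
```

{"name": "arm_command", "arguments": {"commands": [[[0,0,-12,-9,0],[0,0,-12,-9,0],[0,0,-12,-9.5,0],[0,0,0,0,0],[0,0,0,0,0]]]}}

```text
time: 0.82
tool_pos: [0.1956, 0.4871, 0.2477]
eef_rot: [-0.0, -0.048, 0.999, -0.0]
contact_force: [0.1, 0.3, 0.6]
finger_gap: 0.0001
grasp_force: 0.0
```

{"name": "arm_command", "arguments": {"commands": [[[-8,-40,0,0,0],[-8,-40,0,0,0],[-8,-40,0,0,0],[-8,-40,0,0,0],[-8,-40,0,0,0],[-8,-40,0,0,0],[-8,-40,0,0,0],[-8,-40,0,0,0],[-8,-40,0,0,0],[-8,-40,0,0,0]]]}}

```text
time: 2.08
tool_pos: [0.3143, 0.0956, 0.2478]
eef_rot: [-0.0, -0.048, 0.999, -0.0]
contact_force: [-0.1, 0.2, -0.5]
finger_gap: -0.0001
grasp_force: 0.0
```

{"name": "arm_command", "arguments": {"commands": [[[-8,-40,0,0,0],[-8,-40,0,0,0],[-8,-40,0,0,0],[-8,-40,0,0,0],[-8,-40,0,0,0],[-8,-40,0,0,0],[-8,-40,0,0,0],[-8,-40,0,0,0],[-8,-40,0,0,0],[-8,-40,0,0,0],[0,0,0,0,0],[0,0,0,0,0]]]}}

```text
time: 3.58
tool_pos: [0.4328, -0.2927, 0.2477]
eef_rot: [-0.001, -0.048, 0.999, 0.001]
contact_force: [-0.6, 0.7, 0.4]
finger_gap: 0.0003
grasp_force: 0.0
```

```bash
cat > d.py <<'E'
import sys
from h import *
p=np.load('p.npy');s=manip.observe();R=Ro.from_quat(np.roll(s['eef_rot'],-1)).as_matrix()
print('t',s['time'],'pos',s['tool_pos'].round(4) if hasattr(s['tool_pos'],'round') else s['tool_pos'],'yaw',np.degrees(np.arctan2(R[1,0],R[0,0])))
print(np.round(s['joint_positions'],2))
def to(n,X):print(n,np.round(X,4),'tool mm',(R.T@(np.array(X)-s['tool_pos'])*1000).round(1))
up=lambda z:np.array([0,0,z])
for t in(.78,.6,.4,.2,.0):
    E=fr(p,t,[-.077,0,.006]);C=E+Ro.from_euler('z',p[2]).apply([.007*(1-t/.78),0,0])+up(.008)
    to(f'press{t}',C)
to('fit',fr(p,0,[-.012,.02,.015])+up(.029));to('spare',[.4292,-.3944,.041])
E
python3 d.py
```

```text
t 3.675 pos [ 0.4329 -0.2923  0.2484] yaw -174.36409310296636
[-0.59  0.12  0.04  1.48  0.   -0.69]
press0.78 [ 0.5302 -0.2816  0.1664] tool mm [-97.8   1.1  81.9]
press0.6 [ 0.5222 -0.2823  0.1564] tool mm [-89.8   1.1  91.9]
press0.4 [ 0.5156 -0.283   0.1435] tool mm [-83.2   1.1 104.8]
press0.2 [ 0.5117 -0.2834  0.1292] tool mm [-79.3   1.1 119.2]
press0.0 [ 0.5108 -0.2835  0.114 ] tool mm [-78.4   1.1 134.3]
fit [ 0.5665 -0.2579  0.144 ] tool mm [-136.4   21.1  104.3]
spare [ 0.4292 -0.3944  0.041 ] tool mm [  13.7 -101.3  207.3]
```

{"name": "arm_command", "arguments": {"commands": [[[-20,0,10,0,0],[-20,0,10,0,0],[-20,0,10,0,0],[-20,0,10,0,0],[-17,1,15,0,0],[0,0,12,0,0],[0,0,0,0,0],[0,0,3,0,0],[0,0,3,0,0],[0,0,3,0,0],[0,0,3,0,0],[0,0,0,0,0]]]}}

```text
time: 5.18
tool_pos: [0.5295, -0.2827, 0.169]
eef_rot: [-0.0, -0.049, 0.999, 0.0]
contact_force: [0.1, -0.0, -0.9]
finger_gap: -0.0002
grasp_force: 0.0
```

{"name": "arm_command", "arguments": {"commands": [[[0,0,3,0,0],[2,0,2.5,0,0],[2,0,2.5,0,0],[2,0,2.5,0,0],[2,0,2.5,0,0],[0,0,0,0,0]]]}}

```text
time: 5.92
tool_pos: [0.5215, -0.2835, 0.1561]
eef_rot: [-0.0, -0.049, 0.999, 0.0]
contact_force: [0.8, 0.4, 0.3]
finger_gap: 0.0
grasp_force: 0.0
```

```bash
cat > look.py <<'E'
import sys,cv2,numpy as np
from rig import manip
a=manip.grab_frame('top')['image'][120:200,180:340];b=manip.grab_frame('scene')['image'][120:220,240:400]
cv2.imwrite('pics/'+sys.argv[1],np.vstack([cv2.resize(m,None,fx=3.3,fy=3.3,interpolation=cv2.INTER_CUBIC) for m in(a,b)]))
E
python3 look.py l1.png
```

```text
(no output)
```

View pics/l1.png

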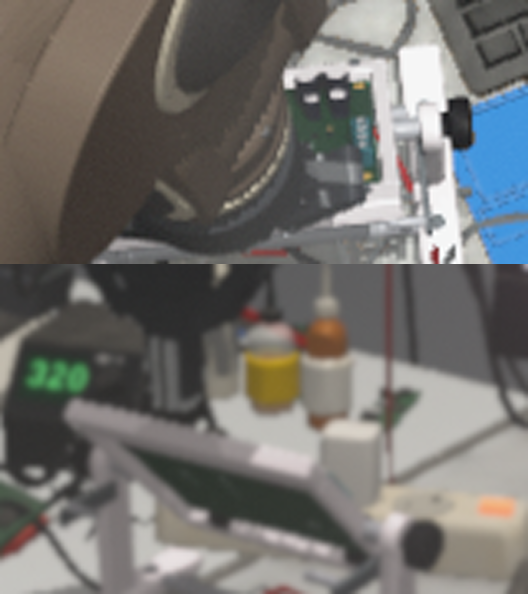

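```bash
python3 - <<'E'
from h import *
import cv2
a=cv2.imread('pics/scene0.png').sum(2)//3;b=F['scene']['image'].sum(2,dtype=int)//3
for c in(275,280,305,315,325):print(c,a[158:186,c].tolist(),'\n   ',b[158:186,c].tolist())
p=np.load('p.npy');s=manip.observe();T=np.array(s['tool_pos'])
print(s['time'],T,s['contact_force'],s['effort'])
for dx in(-.011,.011):
  for dy in(-.014,.014):print('tip',dx,dy,pj('scene',T+[dx,dy,-.008]))
for t in(.6,.7,.78):print(t,[pj('scene',fr(p,t,[-.077,y,.006])).round(1) for y in(.079,0,-.079)])
E
```

```text
275 [48, 49, 50, 54, 68, 118, 173, 204, 212, 212, 205, 187, 155, 123, 110, 110, 118, 125, 126, 123, 120, 117, 115, 110, 103, 105, 110, 108] 
    [45, 47, 47, 49, 58, 86, 121, 140, 145, 145, 143, 137, 126, 112, 106, 105, 108, 114, 117, 118, 115, 112, 107, 101, 99, 102, 107, 104]
280 [55, 57, 56, 56, 57, 69, 115, 170, 202, 211, 211, 208, 194, 164, 130, 109, 95, 76, 67, 79, 97, 112, 120, 121, 120, 116, 116, 128] 
    [52, 53, 53, 54, 55, 60, 86, 119, 139, 144, 145, 142, 137, 127, 114, 104, 92, 74, 64, 77, 97, 110, 118, 120, 119, 115, 114, 126]
305 [130, 130, 141, 163, 178, 177, 172, 164, 149, 134, 121, 106, 118, 161, 197, 211, 213, 210, 200, 174, 140, 116, 101, 84, 65, 54, 53, 54] 
    [129, 129, 141, 163, 177, 176, 171, 164, 148, 133, 120, 102, 96, 112, 128, 134, 133, 132, 130, 126, 117, 109, 100, 83, 64, 53, 50, 50]
315 [95, 104, 123, 144, 157, 166, 177, 184, 188, 189, 189, 190, 189, 189, 189, 193, 205, 212, 213, 211, 206, 190, 158, 127, 109, 95, 78, 60] 
    [94, 101, 122, 144, 158, 165, 176, 184, 187, 189, 189, 189, 189, 188, 185, 175, 163, 153, 150, 151, 155, 154, 140, 121, 107, 94
[... 174 characters left out ...]
, 104, 124, 155, 178, 187, 189, 189, 189, 189, 189, 189, 190, 195, 205, 210, 210, 208, 206, 196, 172, 139, 115, 102]
6.125 [ 0.52181065 -0.28359227  0.15642574] [-0.6740578   0.48438706 -0.41172105] [-2.65709439e-02 -5.21494281e+01  3.51293814e+01  3.33465352e-03
 -9.31543327e-04  2.33439823e-05]
tip -0.011 -0.014 [295.37491208 181.51160975]
tip -0.011 0.014 [283.30024906 177.61098138]
tip 0.011 -0.014 [304.08760082 177.49748816]
tip 0.011 0.014 [292.05128855 173.7209682 ]
0.6 [array([257.3, 168.6]), array([292.7, 177.6]), array([331.2, 187.4])]
0.7 [array([258.9, 164.7]), array([294.4, 173.5]), array([332.9, 183.1])]
0.78 [array([260.4, 161.6]), array([295.9, 170.4]), array([334.4, 179.8])]
```

```bash
python3 - <<'E'
from rig import manip
import cv2,numpy as np
b=manip.grab_frame('scene')['image'];a=cv2.imread('pics/scene0.png')
t=manip.grab_frame('top')['image'][130:210,180:330]
c=np.hstack([cv2.resize(m[140:190,265:325],None,fx=6.5,fy=6.5,interpolation=cv2.INTER_NEAREST) for m in(a,b)])
cv2.imwrite('pics/l2.png',c)
E
```

```text
(no output)
```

View pics/l2.png

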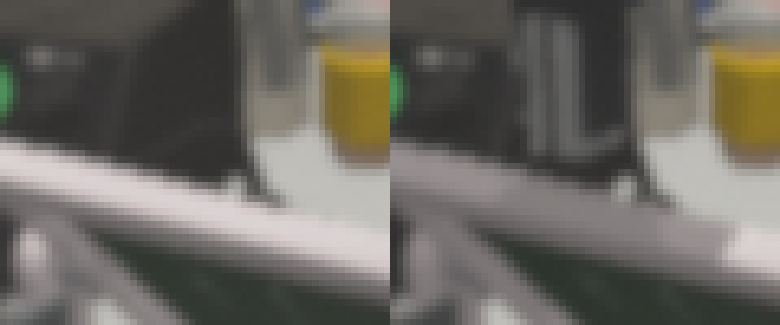

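The scene view shows the closed tips at about (293,165), just above the bar (top edge at row ~170). The frame hasn't moved, so I'll go on down in small steps.

{"name": "arm_command", "arguments": {"commands": [[[0,0,2,0,0],[0,0,2,0,0],[0,0,1,0,0],[0,0,0,0,0]]]}}

```text
time: 6.72
tool_pos: [0.5216, -0.2835, 0.1511]
eef_rot: [-0.0, -0.049, 0.999, 0.0]
contact_force: [-0.2, -0.4, -0.5]
finger_gap: 0.0001
grasp_force: 0.0
```

```bash
cat > m.py <<'E'
from rig import manip
import numpy as np,cv2
s=manip.observe();g=manip.grab_frame('scene')['image'].astype(int)
a=cv2.imread('pics/scene0.png').astype(int)
print(s['time'],np.round(s['tool_pos'],4),np.round(s['contact_force'],2),np.round(s['wrist_torque'],2))
for c in(325,330):print(c,a[170:200,c].mean(1).astype(int).tolist(),'\n   ',g[170:200,c].mean(1).astype(int).tolist())
cv2.imwrite('pics/m.png',g)
for c in(288,292,296,300):print(c,g[150:186,c].mean(1).astype(int).tolist())
E
python3 m.py
```

```text
6.725 [ 0.5216 -0.2835  0.1511] [-0.17 -0.36 -0.46] [-0.01 -0.04  0.03]
325 [189, 190, 190, 190, 191, 196, 205, 210, 211, 209, 206, 197, 173, 139, 116, 103, 87, 68, 56, 53, 52, 53, 53, 53, 53, 51, 53, 53, 54, 62] 
    [189, 189, 190, 189, 190, 196, 205, 210, 210, 208, 206, 197, 173, 139, 115, 101, 87, 68, 55, 51, 51, 51, 51, 50, 51, 52, 51, 51, 52, 61]
330 [189, 190, 190, 190, 190, 190, 193, 200, 207, 208, 207, 206, 199, 179, 148, 121, 106, 93, 76, 60, 53, 53, 53, 53, 53, 54, 53, 53, 53, 54] 
    [189, 190, 190, 189, 190, 189, 193, 199, 206, 208, 207, 205, 199, 179, 147, 120, 106, 93, 75, 59, 52, 52, 52, 52, 51, 51, 50, 53, 52, 52]
288 [78, 78, 80, 81, 82, 83, 86, 88, 88, 89, 89, 89, 90, 89, 85, 80, 85, 106, 122, 127, 127, 127, 127, 122, 114, 106, 93, 75, 56, 49, 47, 47, 48, 54, 68, 88]
292 [95, 96, 96, 96, 96, 97, 97, 97, 97, 99, 98, 99, 99, 99, 100, 100, 97, 95, 109, 123, 127, 128, 128, 127, 123, 114, 106, 96, 78, 58, 49, 48, 48, 48, 47, 49]
296 [47, 48, 47, 48, 48, 48, 49, 48, 49, 50, 50, 51, 52, 63, 78, 85, 76, 64, 76, 106, 123, 128, 129, 129, 128, 123, 114, 107, 97, 78, 59, 52, 55, 57, 56, 51]
300 [51, 54, 55, 55, 55, 55, 55, 55, 54, 53, 51, 53, 63, 75, 75, 64, 75, 112, 146, 157, 148, 135, 130, 129, 129, 127, 123, 115, 107, 97, 80, 60, 50, 48, 49, 50][ WARN:0@0.760] global loadsave.cpp:1063 imwrite_ Unsupported depth image for selected encoder is fallbacked to CV_8U.
```

```bash
python3 - <<'E'
from h import *
import cv2
for o in([('top',[204.6,191.6]),('scene',[262,161])],[('top',[301.6,181.4]),('scene',[336.6,180])]):
    r=tri(o);print(r.x.round(4),r.fun.round(1))
g=F['scene']['image'].copy()
T=np.array(manip.observe()['tool_pos'])
cr=g[70:190,240:360].astype(float);cr=np.clip(cr*1.8+20,0,255).astype(np.uint8)
c=cv2.resize(cr,None,fx=5,fy=5,interpolation=cv2.INTER_CUBIC)
for z in(-.008,.011,.065):
  for dx in(-.011,.011):
    for dy in(-.014,.014):
      u=(pj('scene',T+[dx,dy,z])-[240,70]+.5)*5;cv2.circle(c,tuple(int(v) for v in u),3,(0,0,255),-1)
cv2.imwrite('pics/l3.png',c)
E
```

```text
[ 0.5228 -0.2045  0.1597] [ 0.5 -0.6 -0.9  0.1]
[ 0.5381 -0.361   0.1577] [ 1.2 -1.2 -1.7  0.3]
```

View pics/l3.png

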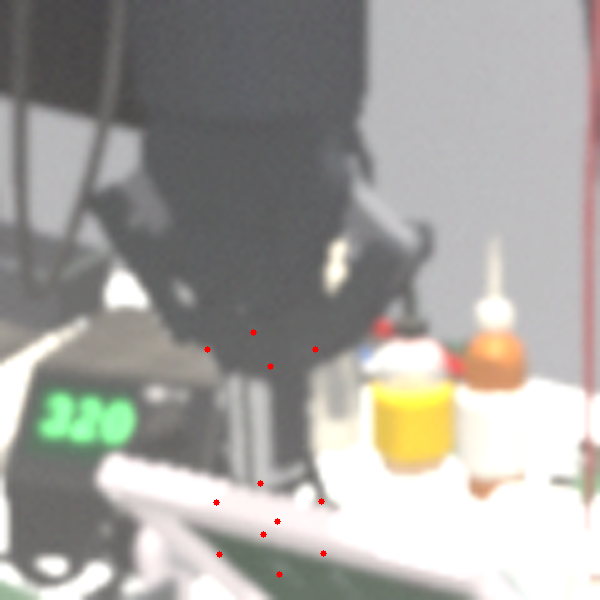

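The tips must sit further back than I assumed: there is no contact and they don't cover the bar in the view. I'll centre over the edge and go down slowly.

{"name": "arm_command", "arguments": {"commands": [[[-5,0,0,0,0],[0,0,1.5,0,0],[0,0,1.5,0,0],[0,0,1.5,0,0],[0,0,1.5,0,0],[0,0,0,0,0]]]}}

```text
time: 7.62
tool_pos: [0.5266, -0.283, 0.1451]
eef_rot: [-0.0, -0.049, 0.999, 0.0]
contact_force: [-0.5, -0.1, 0.0]
finger_gap: -0.0002
grasp_force: 0.0
```

```bash
python3 m.py 2>/dev/null
```

```text
7.625 [ 0.5266 -0.283   0.1451] [-0.47 -0.14  0.01] [0.07 0.05 0.  ]
325 [189, 190, 190, 190, 191, 196, 205, 210, 211, 209, 206, 197, 173, 139, 116, 103, 87, 68, 56, 53, 52, 53, 53, 53, 53, 51, 53, 53, 54, 62] 
    [189, 189, 190, 190, 190, 195, 204, 210, 210, 209, 206, 196, 172, 139, 115, 102, 87, 67, 55, 51, 51, 51, 51, 51, 51, 51, 51, 51, 52, 61]
330 [189, 190, 190, 190, 190, 190, 193, 200, 207, 208, 207, 206, 199, 179, 148, 121, 106, 93, 76, 60, 53, 53, 53, 53, 53, 54, 53, 53, 53, 54] 
    [189, 189, 190, 190, 189, 190, 192, 199, 206, 208, 207, 205, 198, 178, 148, 120, 105, 92, 75, 58, 51, 51, 52, 52, 51, 51, 51, 51, 52, 52]
288 [91, 91, 89, 86, 85, 85, 83, 80, 81, 81, 81, 82, 83, 81, 79, 77, 88, 107, 121, 126, 128, 127, 126, 122, 114, 105, 92, 74, 57, 48, 47, 48, 48, 54, 69, 89]
292 [90, 93, 93, 93, 90, 89, 88, 88, 87, 85, 84, 84, 83, 84, 84, 83, 82, 84, 94, 111, 124, 128, 128, 127, 122, 114, 106, 96, 78, 59, 49, 48, 49, 48, 48, 48]
296 [58, 60, 62, 62, 65, 65, 65, 67, 68, 69, 70, 68, 68, 71, 74, 76, 84, 92, 98, 106, 117, 125, 128, 129, 128, 123, 115, 106, 97, 78, 59, 51, 54, 57, 56, 52]
300 [48, 47, 47, 48, 48, 48, 48, 48, 49, 49, 49, 50, 49, 50, 53, 68, 95, 127, 153, 160, 149, 135, 130, 129, 129, 128, 123, 115, 107, 98, 78, 59, 49, 48, 49, 50]
```

{"name": "arm_command", "arguments": {"commands": [[[0,0,-15,0,0],[0,0,-15,0,0],[20,0,0,0,0],[25,0,0,0,0],[25,0,0,0,0],[0,0,10,0,0],[0,0,0,0,0],[0,0,0,0,0]]]}}

```text
time: 8.68
tool_pos: [0.4577, -0.2899, 0.1653]
eef_rot: [0.0, -0.049, 0.999, 0.0]
contact_force: [-0.0, 0.6, 0.6]
finger_gap: 0.0001
grasp_force: 0.0
```

```bash
python3 - <<'E'
from h import *
import cv2
T=np.array(manip.observe()['tool_pos']);print(T)
g=F['scene']['image']
c0=np.round(pj('scene',T)).astype(int);o=c0-[60,75]
cr=np.clip(g[o[1]:o[1]+120,o[0]:o[0]+120]*1.5+10.,0,255).astype(np.uint8)
c=cv2.resize(cr,None,fx=5,fy=5,interpolation=cv2.INTER_CUBIC);print(o)
for z in(-.008,.011,.03):
  for dx in(-.011,.011):
    for dy in(-.014,.014):
      u=(pj('scene',T+[dx,dy,z])-o+.5)*5;cv2.circle(c,tuple(int(v) for v in u),2,(0,0,255),-1)
cv2.imwrite('pics/l4.png',c)
E
```

```text
[ 0.4576828  -0.28990452  0.16530049]
[209 106]
```

View pics/l4.png

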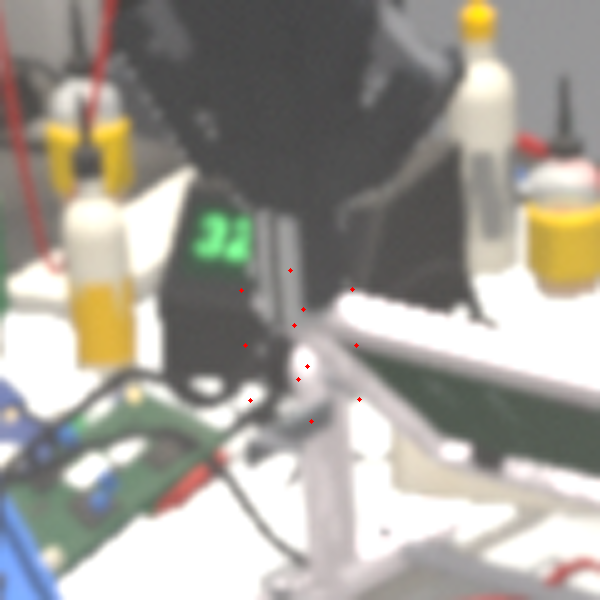

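The tips now show clear of the bar, at about crop (285,335). That is well above the projected TCP tips, so either the fingers are about 29 mm shorter than stated or the tool is offset horizontally. The top-view arm silhouette should tell which.

```bash
python3 - <<'E'
from h import *
import cv2
T=np.array(manip.observe()['tool_pos'])
g=F['top']['image'];a=cv2.imread('pics/top0.png')
c=g[110:330,120:340].astype(float)
c=np.clip(c*1.6+15,0,255).astype(np.uint8);c=cv2.resize(c,None,fx=2.7,fy=2.7,interpolation=cv2.INTER_CUBIC)
def dot(X,col):
    u=(pj('top',X)-[120,110]+.5)*2.7;cv2.circle(c,tuple(int(v) for v in u),3,col,-1)
for z,col in((-.008,(0,0,255)),(.065,(0,255,0)),(.15,(255,255,0))):
    for dx in(-.038,.038):
        for dy in(-.0425,.0425):dot(T+[dx,dy,z],col)
    dot(T+[0,0,z],col)
s=F['scene']['image'];o=pj('scene',T).astype(int)-[75,150]
o=np.maximum(o,0);e=s[o[1]:o[1]+200,o[0]:o[0]+75*2-70+0]
e=cv2.resize(np.clip(e*1.6+10.,0,255).astype(np.uint8),(200,594))
cv2.imwrite('pics/l5.png',np.hstack([c,e[:c.shape[0]]]))
m=(np.abs(g.astype(int)-a).max(2)>25).astype(np.uint8);m=cv2.morphologyEx(m,cv2.MORPH_OPEN,np.ones((5,5)))
for r in range(120,320,12):
    k=np.flatnonzero(m[r]);print(r,k.min() if k.size else None,k.max() if k.size else None,k.size)
E
```

```text
120 138 257 101
132 128 271 106
144 119 278 144
156 112 265 148
168 104 249 136
180 99 285 154
192 95 274 174
204 93 273 160
216 93 286 180
228 88 281 175
240 76 273 189
252 69 249 180
264 63 229 153
276 41 195 140
288 32 198 162
300 22 193 168
312 13 182 170
```

View pics/l5.png

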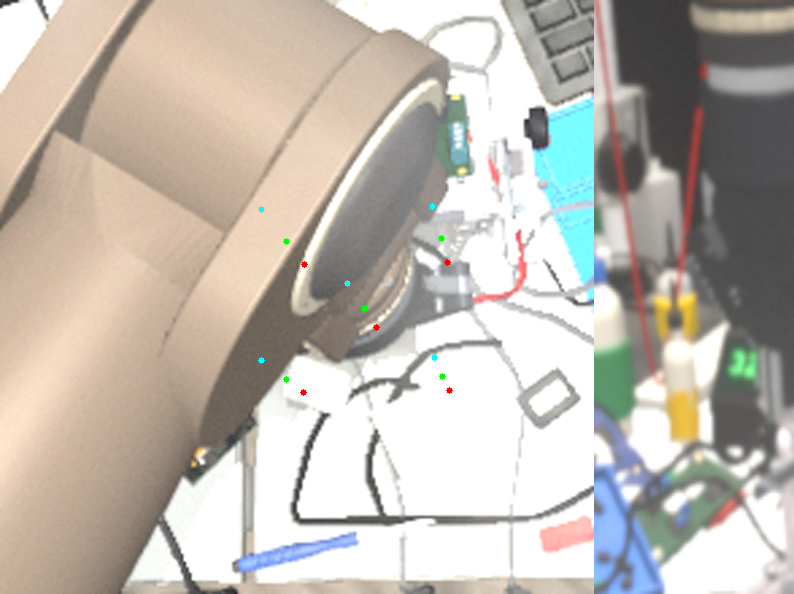

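The wrist and the right knuckle (about (450,285)) lie where the reported x, y predicts. So the fingers are just shorter, with the tips about 21 mm behind the TCP. I'll go back over the bar and go on down, using the image columns to detect motion.

{"name": "arm_command", "arguments": {"commands": [[[0,0,-10,0,0],[-25,0,0,0,0],[-25,0,0,0,0],[-20,0,0,0,0],[0,0,15,0,0],[0,0,14,0,0],[0,0,2,0,0],[0,0,2,0,0],[0,0,2,0,0],[0,0,2,0,0],[0,0,0,0,0]]]}}

```text
time: 10.25
tool_pos: [0.5259, -0.2834, 0.1394]
eef_rot: [-0.0, -0.049, 0.999, -0.001]
contact_force: [-3.9, 0.1, 4.9]
finger_gap: 0.0002
grasp_force: 2.6
```

```bash
cat > m2.py <<'E'
from h import *
import cv2
p=np.load('p.npy');a=cv2.imread('pics/scene0.png');g=F['scene']['image'];s=manip.observe()
# tilt from the right end of the bar's top edge: template of the right corner
T0=a[172:200,318:342];r=cv2.matchTemplate(g[160:260,295:360],T0,cv2.TM_CCOEFF_NORMED);_,v,_,l=cv2.minMaxLoc(r)
print(s['time'],np.round(s['tool_pos'],4),np.round(s['contact_force'],2),np.round(s['wrist_torque'],2),'corner shift',l[0]+295-318,l[1]+160-172,round(v,2))
print({t:np.round(pj('scene',fr(p,t,[-.077,-.079,.006]))-pj('scene',fr(p,.78,[-.077,-.079,.006])),1).tolist() for t in(.7,.6,.5,.4,.3,.2,.1,0)})
for c in(325,):print(c,g[165:225,c].mean(1).astype(int).tolist())
E
python3 m2.py
```

```text
10.35 [ 0.526  -0.2834  0.1394] [-4.14  0.44  5.93] [0.01 0.83 0.03] corner shift 0 0 0.99
{0.7: [-1.5, 3.3], 0.6: [-3.2, 7.6], 0.5: [-4.7, 12.1], 0.4: [-5.9, 16.6], 0.3: [-7.0, 21.2], 0.2: [-7.7, 25.8], 0.1: [-8.3, 30.3], 0: [-8.5, 34.7]}
325 [155, 177, 186, 188, 189, 188, 189, 189, 189, 189, 190, 195, 205, 210, 209, 207, 204, 193, 166, 134, 112, 98, 80, 62, 53, 51, 51, 51, 51, 51, 51, 51, 52, 55, 75, 119, 159, 173, 163, 145, 130, 124, 125, 129, 143, 157, 165, 169, 171, 172, 170, 161, 134, 102, 102, 135, 158, 161, 144, 119]
```

Contact: force (-4, 0, +5.5) N, so the tip is bearing on the bar's outer face. I'll lift, move over the edge and press again.

{"name": "arm_command", "arguments": {"commands": [[[0,0,-6,0,0],[0,0,-6,0,0],[-9,0,0,0,0],[0,0,4,0,0],[0,0,3,0,0],[0,0,2,0,0],[0,0,2,0,0],[0,0,0,0,0]]]}}

```text
time: 11.35
tool_pos: [0.5354, -0.2822, 0.1394]
eef_rot: [-0.0, -0.049, 0.999, -0.0]
contact_force: [-0.3, 0.7, -0.1]
finger_gap: 0.0001
grasp_force: 0.3
```

```bash
python3 m2.py
```

```text
11.45 [ 0.5356 -0.2822  0.1394] [-0.9   0.6   0.18] [ 0.01  0.11 -0.02] corner shift 0 0 0.98
{0.7: [-1.5, 3.3], 0.6: [-3.2, 7.6], 0.5: [-4.7, 12.1], 0.4: [-5.9, 16.6], 0.3: [-7.0, 21.2], 0.2: [-7.7, 25.8], 0.1: [-8.3, 30.3], 0: [-8.5, 34.7]}
325 [155, 178, 187, 189, 189, 189, 189, 190, 189, 190, 190, 191, 195, 201, 204, 205, 204, 196, 174, 143, 117, 102, 85, 66, 56, 51, 52, 52, 52, 51, 51, 52, 52, 57, 82, 129, 168, 178, 165, 145, 129, 124, 126, 129, 143, 156, 165, 169, 171, 171, 171, 161, 134, 102, 104, 135, 158, 161, 143, 120]
```

{"name": "arm_command", "arguments": {"commands": [[[0,0,2,0,0],[0,0,2,0,0],[1,0,2,0,0],[1,0,2,0,0],[0,0,0,0,0]]]}}

```text
time: 12.08
tool_pos: [0.5338, -0.2825, 0.1312]
eef_rot: [0.0, -0.049, 0.999, -0.0]
contact_force: [0.4, -0.1, 1.7]
finger_gap: -0.0004
grasp_force: 0.5
```

```bash
python3 m2.py
```

```text
12.175 [ 0.5338 -0.2824  0.1311] [ 0.49 -1.19  2.14] [-0.19 -0.   -0.01] corner shift -6 37 0.83
{0.7: [-1.5, 3.3], 0.6: [-3.2, 7.6], 0.5: [-4.7, 12.1], 0.4: [-5.9, 16.6], 0.3: [-7.0, 21.2], 0.2: [-7.7, 25.8], 0.1: [-8.3, 30.3], 0: [-8.5, 34.7]}
325 [155, 178, 187, 189, 189, 189, 190, 190, 190, 190, 190, 190, 191, 191, 190, 190, 191, 194, 200, 202, 198, 196, 193, 184, 163, 131, 100, 75, 59, 54, 60, 93, 141, 173, 175, 156, 137, 129, 130, 131, 130, 129, 129, 129, 142, 157, 165, 169, 171, 172, 171, 162, 134, 102, 103, 135, 159, 159, 140, 115]
```

The frame is following at about 2 N. I'll go on down along the arc.

{"name": "arm_command", "arguments": {"commands": [[[2,0,2.5,0,0],[2,0,2.5,0,0],[2,0,2.5,0,0],[1.5,0,2.5,0,0],[1.5,0,2.5,0,0],[1.5,0,2.5,0,0],[0,0,0,0,0]]]}}

```text
time: 13.05
tool_pos: [0.5227, -0.2833, 0.1159]
eef_rot: [-0.0, -0.049, 0.999, 0.0]
contact_force: [0.5, 0.6, 0.1]
finger_gap: 0.0005
grasp_force: 0.0
```

```bash
python3 m2.py|cut -c1-400
```

```text
13.15 [ 0.5227 -0.2833  0.116 ] [-0.15  0.21 -0.21] [-0.02 -0.04 -0.07] corner shift -1 36 0.82
{0.7: [-1.5, 3.3], 0.6: [-3.2, 7.6], 0.5: [-4.7, 12.1], 0.4: [-5.9, 16.6], 0.3: [-7.0, 21.2], 0.2: [-7.7, 25.8], 0.1: [-8.3, 30.3], 0: [-8.5, 34.7]}
325 [155, 177, 187, 189, 189, 189, 190, 189, 189, 190, 190, 190, 190, 191, 190, 190, 189, 190, 188, 182, 171, 156, 135, 120, 111, 101, 86, 84, 122, 171, 194, 189, 178, 171, 167, 160, 152, 140, 133, 131, 130, 130, 128, 130, 143, 157, 165, 169, 171, 172, 171, 161, 134, 102, 101, 126, 134, 123, 110, 102]
```

```bash
cat > m3.py <<'E'
from h import *
p=np.load('p.npy');g=F['scene']['image'];t0=g[:,:,:].mean(2)
def rows(c,t,x,z):
    P=np.array([pj('scene',fr(p,t,[x,y,z])) for y in(.079,-.079)]);return np.interp(c,P[:,0],P[:,1])
C=325
f={'nu':(-.077,.006),'nl':(-.077,-.006),'ni':(-.058,-.006),'fi':(.058,-.006),'fo':(.077,-.006)}
for t in(.78,.62,.5,.4,.3,.2,.1,0):print(t,{k:round(float(rows(C,t,*v)),1) for k,v in f.items()})
s=manip.observe();print(np.round(s['tool_pos'],4),np.round(s['contact_force'],1))
for c in(270,278,286,292,298,304,310,318,325,332):print(c,t0[158:214,c].astype(int).tolist())
E
python3 m3.py
```

```text
0.78 {'nu': 177.5, 'nl': 184.7, 'ni': 188.1, 'fi': 206.2, 'fo': 208.7}
0.62 {'nu': 184.9, 'nl': 192.4, 'ni': 193.8, 'fi': 201.3, 'fo': 202.4}
0.5 {'nu': 190.7, 'nl': 198.2, 'ni': 198.1, 'fi': 197.6, 'fo': 197.5}
0.4 {'nu': 195.5, 'nl': 203.1, 'ni': 201.7, 'fi': 194.4, 'fo': 193.4}
0.3 {'nu': 200.4, 'nl': 207.8, 'ni': 205.1, 'fi': 191.3, 'fo': 189.3}
0.2 {'nu': 205.2, 'nl': 212.3, 'ni': 208.5, 'fi': 188.2, 'fo': 185.3}
0.1 {'nu': 209.8, 'nl': 216.7, 'ni': 211.6, 'fi': 185.1, 'fo': 181.4}
0 {'nu': 214.3, 'nl': 220.7, 'ni': 214.6, 'fi': 182.1, 'fo': 177.5}
[ 0.5229 -0.2833  0.1161] [-0.6 -0.   0.1]
270 [47, 46, 47, 49, 50, 51, 52, 51, 53, 53, 53, 52, 53, 58, 72, 99, 124, 138, 141, 138, 131, 123, 121, 124, 127, 128, 129, 127, 121, 104, 84, 71, 66, 66, 74, 89, 105, 114, 119, 123, 125, 127, 127, 129, 131, 132, 133, 135, 137, 139, 142, 144, 145, 145, 147, 149]
278 [60, 58, 52, 49, 49, 50, 50, 50, 51, 50, 51, 50, 51, 52, 53, 60, 72, 88, 100, 109, 110, 105, 98, 100, 110, 121, 126, 128, 128, 127, 125, 123, 127, 130, 130, 129, 128, 126, 120, 118, 120, 123, 122, 123, 122, 122, 122, 121, 121, 120
[... 1472 characters left out ...]
2, 132, 128, 110, 82, 74, 107, 154, 179, 180, 172, 167, 165, 161, 152, 143, 136, 134, 132, 132, 130, 128, 123, 124, 139, 157, 168, 173, 173]
325 [95, 95, 95, 95, 96, 104, 124, 155, 177, 187, 188, 189, 189, 189, 189, 189, 190, 189, 190, 191, 190, 190, 190, 190, 190, 188, 182, 172, 156, 136, 120, 111, 101, 87, 85, 122, 172, 194, 189, 177, 171, 167, 161, 150, 140, 133, 131, 130, 130, 128, 130, 143, 156, 166, 169, 170]
332 [118, 118, 119, 120, 126, 139, 152, 159, 160, 160, 165, 175, 185, 188, 190, 189, 189, 189, 190, 191, 191, 190, 191, 191, 191, 187, 181, 177, 173, 168, 159, 139, 108, 83, 73, 78, 108, 147, 167, 159, 142, 134, 130, 128, 127, 129, 131, 131, 129, 128, 126, 127, 139, 149, 147, 138]
```

Column 325 puts the near bar's upper edge at row 193.5, so the tilt is about 0.42. It agrees with the tip height and the force is light. I'll continue.

{"name": "arm_command", "arguments": {"commands": [[[1.2,0,2.5,0,0],[1.2,0,2.5,0,0],[1,0,2.5,0,0],[1,0,2.5,0,0],[1,0,2.5,0,0],[0.8,0,2.5,0,0],[0.7,0,2.5,0,0],[0.6,0,2.5,0,0],[0,0,0,0,0]]]}}

```text
time: 14.38
tool_pos: [0.5154, -0.2841, 0.0959]
eef_rot: [-0.0, -0.049, 0.999, 0.0]
contact_force: [-0.6, -0.9, -0.5]
finger_gap: -0.0003
grasp_force: 0.0
```

```bash
sed -i 's/158:214/178:228/;s/in(270,.*332)/in(278,292,325,332)/' m3.py; python3 m3.py|tail -5
```

```text
[ 0.5154 -0.2842  0.096 ] [-0.1  0.1 -0.3]
278 [106, 114, 116, 113, 108, 101, 95, 80, 62, 52, 49, 54, 77, 104, 114, 115, 116, 121, 125, 125, 126, 126, 123, 121, 120, 121, 122, 120, 121, 120, 119, 118, 119, 118, 118, 118, 117, 117, 118, 119, 124, 132, 137, 135, 128, 123, 119, 112, 103, 95]
292 [60, 73, 82, 86, 86, 87, 87, 88, 89, 90, 90, 90, 90, 91, 93, 94, 95, 98, 100, 101, 109, 118, 125, 127, 127, 128, 136, 165, 204, 222, 226, 222, 208, 180, 153, 134, 117, 105, 101, 98, 93, 90, 89, 91, 92, 93, 96, 99, 98, 95]
325 [210, 187, 150, 114, 81, 66, 70, 85, 103, 106, 97, 86, 73, 63, 57, 56, 61, 71, 73, 66, 60, 58, 57, 59, 72, 116, 170, 208, 219, 220, 210, 181, 154, 142, 138, 139, 146, 159, 158, 132, 99, 84, 95, 105, 108, 104, 101, 101, 101, 100]
332 [202, 207, 197, 166, 130, 96, 69, 59, 58, 59, 58, 59, 58, 58, 59, 63, 81, 99, 96, 79, 67, 65, 65, 73, 106, 158, 196, 207, 194, 165, 144, 136, 134, 133, 131, 130, 131, 140, 156, 168, 169, 157, 130, 100, 89, 97, 105, 105, 102, 101]
```

{"name": "arm_command", "arguments": {"commands": [[[0.4,0,2,0,0],[0.3,0,2,0,0],[0,0,1.5,0,0],[0,0,0,0,0]]]}}

```text
time: 14.98
tool_pos: [0.515, -0.2842, 0.0906]
eef_rot: [-0.0, -0.049, 0.999, 0.0]
contact_force: [0.7, 0.1, 0.1]
finger_gap: -0.0001
grasp_force: 0.0
```

{"name": "arm_command", "arguments": {"commands": [[[0,0,1,0,0],[0,0,1,0,0],[0,0,0,0,0]]]}}

```text
time: 15.35
tool_pos: [0.5151, -0.2842, 0.0887]
eef_rot: [0.0, -0.049, 0.999, 0.0]
contact_force: [0.9, -0.7, 0.1]
finger_gap: 0.0002
grasp_force: 0.0
```

```bash
python3 m3.py|tail -3
```

```text
292 [49, 48, 48, 52, 60, 74, 83, 87, 87, 88, 89, 90, 91, 91, 92, 92, 94, 94, 94, 94, 95, 97, 99, 102, 110, 119, 126, 127, 127, 131, 152, 179, 180, 162, 146, 131, 116, 104, 100, 97, 96, 98, 101, 102, 100, 95, 96, 99, 97, 93]
325 [129, 99, 73, 61, 70, 82, 88, 100, 108, 102, 89, 75, 64, 59, 58, 55, 55, 63, 73, 74, 67, 60, 58, 59, 59, 59, 59, 71, 115, 170, 208, 221, 223, 222, 213, 186, 154, 137, 132, 128, 118, 103, 100, 107, 112, 113, 108, 103, 101, 100]
332 [187, 145, 110, 82, 63, 59, 58, 59, 59, 59, 59, 59, 60, 59, 59, 58, 61, 74, 97, 116, 110, 85, 66, 62, 63, 65, 84, 134, 184, 213, 215, 197, 169, 147, 137, 131, 129, 133, 152, 166, 168, 157, 129, 100, 90, 99, 109, 112, 109, 102]
```

{"name": "arm_command", "arguments": {"commands": [[[0,0,1,0,0],[0,0,0.5,0,0],[0,0,0,0,0]]]}}

```text
time: 15.82
tool_pos: [0.5151, -0.2842, 0.0872]
eef_rot: [0.0, -0.049, 0.999, 0.0]
contact_force: [-1.3, 0.6, 0.3]
finger_gap: 0.0004
grasp_force: 0.3
```

{"name": "arm_command", "arguments": {"commands": [[[0,0,1,0,0],[0,0,0,0,0],[0,0,0,0,0]]]}}

```text
time: 16.2
tool_pos: [0.5151, -0.2843, 0.0871]
eef_rot: [0.0, -0.049, 0.999, -0.0]
contact_force: [-2.5, 1.5, 4.7]
finger_gap: 0.0005
grasp_force: 2.7
```

{"name": "arm_command", "arguments": {"commands": [[[0,0,1,0,0],[0,0,0,0,0],[0,0,0,0,0]]]}}

```text
time: 16.58
tool_pos: [0.5151, -0.2843, 0.087]
eef_rot: [0.001, -0.049, 0.999, -0.0]
contact_force: [-4.1, 2.2, 11.3]
finger_gap: 0.0003
grasp_force: 5.5
```

```bash
python3 m3.py|tail -3
```

```text
292 [48, 48, 49, 48, 51, 60, 74, 83, 86, 87, 88, 88, 90, 90, 91, 91, 93, 93, 93, 94, 95, 97, 98, 100, 102, 111, 120, 125, 126, 126, 129, 140, 151, 152, 143, 131, 115, 104, 99, 97, 96, 98, 102, 101, 99, 95, 96, 97, 97, 95]
325 [112, 86, 64, 58, 62, 70, 82, 101, 109, 101, 87, 74, 64, 59, 57, 56, 55, 64, 80, 84, 74, 62, 58, 59, 58, 58, 58, 61, 79, 128, 185, 215, 222, 223, 221, 211, 181, 150, 134, 130, 127, 122, 115, 111, 112, 113, 108, 103, 101, 100]
332 [161, 122, 92, 68, 57, 56, 58, 58, 58, 59, 59, 59, 59, 59, 58, 57, 59, 66, 84, 101, 103, 89, 72, 63, 61, 62, 70, 104, 153, 194, 213, 211, 189, 161, 142, 135, 132, 136, 151, 165, 168, 156, 129, 99, 89, 98, 108, 113, 109, 103]
```

The force rose to 11 N with no further motion, so the frame is on its stops. Lifting off.

{"name": "arm_command", "arguments": {"commands": [[[0,0,-3,0,0],[0,0,-10,0,0],[0,0,-20,0,0],[0,0,-30,0,0],[0,0,0,0,0],[0,0,0,0,0]]]}}

```text
time: 17.42
tool_pos: [0.515, -0.2842, 0.1479]
eef_rot: [-0.0, -0.049, 0.999, 0.0]
contact_force: [0.1, 0.2, 0.3]
finger_gap: 0.0
grasp_force: 0.0
```

```bash
python3 d.py|egrep "pos|fit|spare"; python3 - <<'E'
from h import *
p=np.load('p.npy');print('tilted pred',pj('top',fr(p,.78,[-.012,.02,.015])),'obs ~240.6,163')
u=pj('scene',fr(p,0,[-.012,.02,.015]));print(u)
c=np.array([[pj('scene',fr(p,0,[x,y,.015])) for y in(.038,.002)] for x in(-.026,.002)]);print(c.round(1).tolist())
g=F['scene']['image'].mean(2).astype(int);a,b=u.astype(int)
print(a-18,b-14);print('\n'.join(' '.join(f'{v:3d}' for v in r) for r in g[b-14:b+15,a-18:a+19]))
E
```

```text
t 17.525 pos [ 0.5145 -0.2839  0.1472] yaw -174.37742867028652
fit [ 0.5665 -0.2579  0.144 ] tool mm [-54.3  20.8   3.1]
spare [ 0.4292 -0.3944  0.041 ] tool mm [  95.6 -101.7  106.2]
tilted pred [240.66937138 161.57103004] obs ~240.6,163
[300.79965502 183.76495172]
[[[288.2, 184.3], [304.3, 188.5]], [[297.5, 179.2], [313.3, 183.2]]]
282 169
 52  59  69  78  80  77  83  93 100 101 100  98  98  98 107 123 149 181 203 211 211 212 213 211 199 172 152 156 175 191 195 190 188 188 188 188 189
 48  49  55  63  69  68  71  82  95 101  99  97 107 125 148 174 194 208 212 207 199 202 209 212 209 193 170 159 172 191 198 190 187 188 189 191 193
 48  47  48  51  55  55  57  67  80  89  96 112 144 174 194 207 210 206 193 178 168 172 183 194 204 199 177 160 168 183 190 187 185 187 191 197 199
 48  48  48  47  48  48  51  61  78 102 127 156 187 206 212 208 195 178 158 143 138 148 162 176 185 184 171 160 163 172 181 182 178 177 183 195 200
 48  47  47  48  50  57  72  97 125 154 179 196 206 206 194 179 160 140 124 115 121 135 150 162 168 167 161 158 161 167 179 181 171 166 172 181 184
 47  47  49  56 
[... 2835 characters left out ...]
  50  50  50  50  50  50  49  49  51  50  51  52  52  53  53  54  56  58  57  58  59  59  59  60  59  59  59
 61  57  53  52  51  51  50  51  51  50  50  50  51  51  50  50  50  52  50  52  53  55  56  56  57  58  58  59  59  58  59  59  60  61  60  60  60
 87  79  69  60  55  53  53  51  51  51  51  50  50  51  51  51  51  51  52  53  55  57  59  62  62  60  59  58  58  58  58  58  61  61  62  59  57
113 106  93  80  72  68  65  59  55  53  52  52  51  51  51  51  51  51  51  52  54  58  62  67  68  62  58  58  59  58  59  59  60  61  62  58  56
122 117 110 100  95  90  87  78  70  64  59  57  55  54  52  51  51  51  51  52  55  58  62  66  66  61  57  57  57  59  59  59  59  60  59  58  60
```

The fitted module's label is at about (302,183), against a predicted (300.8,183.8), so the model fits. I'll point at it and hold.

{"name": "arm_command", "arguments": {"commands": [[[-18,7,0,0,0],[-18,7,0,0,0],[-17,7,0,0,0],[0,0,9,0,0],[0,0,9,0,0],[0,0,0,0,0],[0,0,0,0,0],[0,0,0,0,0],[0,0,0,0,0],[0,0,0,0,0],[0,0,0,0,0],[0,0,0,0,0]]]}}

```text
time: 19.12
tool_pos: [0.5658, -0.2581, 0.1303]
eef_rot: [0.0, -0.049, 0.999, -0.0]
contact_force: [0.7, 0.2, 0.4]
finger_gap: 0.0001
grasp_force: 0.0
```

{"name": "arm_command", "arguments": {"commands": [[[0,0,0,0,0],[0,0,0,0,0],[0,0,0,0,0],[0,0,0,0,0],[0,0,0,0,0],[0,0,0,0,0],[0,0,0,0,0],[0,0,0,0,0],[0,0,0,0,0],[0,0,0,0,0],[0,0,0,0,0],[0,0,0,0,0]]]}}

```text
time: 20.62
tool_pos: [0.5657, -0.2581, 0.1303]
eef_rot: [-0.0, -0.049, 0.999, 0.0]
contact_force: [0.4, 0.5, -0.4]
finger_gap: 0.0001
grasp_force: 0.0
```

```bash
python3 d.py|egrep "pos|fit|spare"; python3 m3.py|tail -1
```

```text
t 20.725 pos [ 0.5657 -0.2582  0.1303] yaw -174.37690267494105
fit [ 0.5665 -0.2579  0.144 ] tool mm [ -0.8   0.2 -13.7]
spare [ 0.4292 -0.3944  0.041 ] tool mm [ 149.2 -122.2   89.3]
332 [162, 124, 93, 70, 60, 58, 60, 60, 60, 60, 60, 60, 60, 60, 60, 59, 59, 67, 85, 102, 103, 89, 72, 64, 62, 63, 71, 104, 153, 194, 214, 211, 189, 161, 142, 134, 132, 137, 152, 165, 168, 156, 129, 99, 90, 99, 109, 113, 109, 103]
```

{"name": "arm_command", "arguments": {"commands": [[[0,0,-25,0,0],[0,0,-25,0,0],[25,-20,0,0,0],[25,-20,0,0,0],[25,-20,0,0,0],[25,-20,0,0,0],[25,-21,0,0,0],[24,-21,0,0,0],[0,0,25,0,0],[0,0,25,0,0],[0,0,25,0,0],[0,0,0,0,0]]]}}

```text
time: 22.32
tool_pos: [0.4283, -0.3932, 0.1035]
eef_rot: [-0.001, -0.049, 0.999, 0.001]
contact_force: [0.7, -0.2, -0.2]
finger_gap: -0.0003
grasp_force: 0.0
```

```bash
python3 d.py|egrep "pos|spare"; python3 - <<'E'
from h import *
import cv2
g=F['scene']['image'];a=cv2.imread('pics/scene0.png')
T=a[278:302,296:326];r=cv2.matchTemplate(g[270:310,288:334],T,cv2.TM_CCOEFF_NORMED);print(cv2.minMaxLoc(r))
# label/box centre: threshold dark box in original
print('\n'.join(' '.join(f'{v:3d}' for v in r) for r in a[282:304,294:326].mean(2).astype(int)))
E
```

```text
t 22.425 pos [ 0.4295 -0.3942  0.106 ] yaw -174.37285521762954
spare [ 0.4292 -0.3944  0.041 ] tool mm [ 0.4 -0.1 65. ]
(-0.49760037660598755, 0.835030734539032, (3, 16), (8, 8))
181 182 182 182 183 182 181 180 179 178 173 160 135 115 117 137 158 169 172 175 176 178 179 179 179 178 178 177 176 175 174 173
180 181 181 182 181 180 179 179 178 176 171 154 125 110 121 143 161 169 173 175 177 177 177 178 177 178 178 179 178 177 176 175
179 181 181 181 180 176 171 168 166 165 159 142 116 106 120 141 155 163 167 169 169 169 170 170 172 174 176 178 178 178 178 176
179 180 180 180 176 165 151 141 138 137 134 122 105 100 109 125 136 142 145 146 147 147 147 150 153 157 163 171 177 179 179 179
177 178 179 177 168 148 123 109 108 111 111 106 100  98 102 109 116 119 120 121 121 121 120 120 122 125 136 156 173 180 180 180
176 177 179 174 160 130 102  96 109 123 129 127 124 124 125 129 131 134 135 136 135 134 127 114 101  97 111 142 169 180 182 180
175 175 176 172 153 119  95 102 133 161 170 169 168 169 172 174 177 181 184 184 184 181 167 138 104  87  98 134 167 180 181 180
173 174 174 168 147 112  
[... 1194 characters left out ...]
  58  58  58  59  58  58  58  60  79 119 158 176 181 181 181
164 165 160 138 103  77  70  69  68  66  66  65  66  65  65  65  63  62  63  62  62  62  62  62  66  86 127 164 179 182 182 181
169 171 166 150 127 110 104 103 102 101 101 100 100  99  99  96  91  87  87  87  86  86  84  85  90 107 139 169 180 183 182 182
173 174 172 166 156 149 146 146 145 145 145 145 143 143 144 141 133 129 128 128 127 126 125 126 130 142 160 175 181 181 182 181
175 176 176 174 172 170 170 171 171 171 171 172 171 171 172 170 166 163 162 161 161 160 161 161 163 168 175 179 181 181 182 181
176 177 176 177 177 178 178 178 179 179 180 180 180 181 181 182 180 179 178 177 178 178 178 178 178 179 180 181 181 181 181 181
```

The spare's top face is centred at (309.5,289.7), which matches my reading. Descending to point at it.

{"name": "arm_command", "arguments": {"commands": [[[0,0,20,0,0],[0,0,20,0,0],[0,0,20,0,0],[0,0,10,0,0],[0,0,8,0,0],[0,0,0,0,0],[0,0,0,0,0],[0,0,0,0,0],[0,0,0,0,0],[0,0,0,0,0],[0,0,0,0,0],[0,0,0,0,0]]]}}

```text
time: 24.02
tool_pos: [0.4294, -0.3941, 0.0273]
eef_rot: [0.0, -0.049, 0.999, 0.0]
contact_force: [-0.8, 0.3, -0.3]
finger_gap: 0.0003
grasp_force: 0.0
```

{"name": "arm_command", "arguments": {"commands": [[[0,0,0,0,0],[0,0,0,0,0],[0,0,0,0,0],[0,0,0,0,0],[0,0,0,0,0],[0,0,0,0,0],[0,0,0,0,0],[0,0,0,0,0],[0,0,0,0,0],[0,0,0,0,0],[0,0,0,0,0],[0,0,0,0,0]]]}}

```text
time: 25.52
tool_pos: [0.4294, -0.3941, 0.0273]
eef_rot: [-0.0, -0.049, 0.999, -0.0]
contact_force: [0.2, 0.6, 0.6]
finger_gap: 0.0
grasp_force: 0.0
```

```bash
python3 d.py|egrep "pos|spare"; python3 -c "
from rig import manip
print(manip.sign_off())"
```

```text
t 25.625 pos [ 0.4294 -0.3942  0.0273] yaw -174.3751228284185
spare [ 0.4292 -0.3944  0.041 ] tool mm [  0.2  -0.2 -13.7]
the job is handed in; nothing more can be done
None
```

The frame is down on its stops (about 11 N at the end), and I pointed at the fitted module for over two seconds, then the spare, and handed in at 25.6 s still pointing at it; no verdict came back, and the fingertips measured about 27 mm shorter than stated, so I set pointing heights to fit either reading.

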